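Square a spacing bar into the corner of a letterpress lockup bed

TASK

Push the long metal bar flat against the spring-faced rail of the steel bed by pressing it at two points: first on its half away from the stop block until that end is home on the rail's solid backing, then on its half nearer the stop, repeating if needed until it lies parallel and flush along the rail. Then push it endways along the rail until its end seats against the stop block, still flush with the rail. Feel each contact with a light but definite press of about 10 N and never push harder than 16 N, keep the bar flat on the bed, leave the other things alone, and let go at the end.

Things in the scene. Friction and masses are not known exactly. Their poses are not given: they have to be found in the camera images.
- bed: dark steel slab lying fixed on the table, 280 (x) x 460 (y) x 16 mm high; origin at the centre of its underside, z up, its top face at z = 16 mm. Its x points across it towards the rail (roughly away from the robot), y along the rail to the robot's left. Its place and yaw (within 0.2 rad) change from run to run.
- rail: low steel rail fixed on the bed, 12 (x, 0 to 12) x 420 (y) x 14 mm; origin on the bed's top, axes as the bed's (x away from the robot). On its robot side a straight 4 mm strip floats on weak springs (under 0.4 N, 2 mm of travel), backed by rigid packing. Home = strip pressed back on the packing: its face is then anywhere from x = -6 to -18 mm, unmeasured, new each run; there the force rises sharply.
- stop: rigid steel stop block fixed over the rail, 76 (x) x 25 (y) x 30 mm high with a small screw head on top; it reaches from x = -54 to 22 mm across the rail. Origin on the rail's centre line at the height of the bed's top, in the middle of its 25 mm width; axes parallel to the rail's. It sits near the rail's left (+y) or right (-y) end, which changes from run to run; its face towards the rail's middle is 12.5 mm from its origin.
- bar: long aluminium spacing bar with three shallow panels on top, 32 (x) x 200 (y) x 24 mm high, 0.28 to 0.47 kg, loose on the bed, askew by up to 0.3 rad, well short of the rail. Origin at the centre of its underside, y along its length, x towards the rail. It slides at about 0.5 to 2.5 N; pushed about 40 mm from its middle, its other end hardly backs away, pushed at the very end it does.
- bar_left (a point): centre of the bar's +y end face, 12 mm above its underside; when the bar is home it lies 16 mm in front of the strip's face, somewhere from x = -22 to -34 mm in the rail's frame
- bar_right (a point): centre of the bar's -y end face, 12 mm above its underside; when home as far from the rail as bar_left
- clip: bystander, fixed: small steel clip with a black round knob on the rail's end opposite to the stop, 30 (x) x 25 (y) x 32 mm high, not in front of the strip's face; origin as the stop's
- short_bar: bystander: loose short bar 22 x 60 (y) x 24 mm lying on the bed near its robot-side edge; origin at the centre of its underside
- planer: bystander: loose wooden block 85 x 120 (y) x 30 mm on the table left of the bed; origin at the centre of its underside
- mallet: bystander: loose wooden mallet, about 250 mm long, lying on the table right of the bed; origin at its underside
Mind the look-alikes: they are no part of the job. There is more than one size of the bar; the job needs the middle-sized.

How it is judged:
By the outcome, as a careful person would: the job done as asked, in the order asked, and still so for the second after the job is handed in, with the robot touching nothing.
It also fails if it takes over 61 s, if anything falls off the work surface, if the arm or the gripper's body presses on something with over 40 N, if the wrist force passes 120 N, or if a joint passes its speed limit or range.

ROBOT

A 6-joint arm with a two-finger parallel gripper is mounted at the origin on the work surface. World frame = base frame: x ahead of the robot, y to its left, z up, the work surface at z = 0. Lengths are in m, angles in rad, forces in N, time in s.
With the tool pointing down it reaches from about 0.375 to 0.9 m from the base axis. Payload 3.1 kg.
Tool frame: the origin (TCP) lies where the fingers leave the gripper's body, on its centre line; the fingertips stand 70 mm ahead of it and the grasp point (between the pads) lies 51 mm ahead of it (robot.tip_reach is the distance from the TCP to the fingertips, in m); z points along the fingers, y is the line along which they close (so a half turn about z gives the same grasp; the last joint's range is limited). The gripper opens to 87 mm and grips with 3 to 60 N. Pads are 19 mm wide; open, the fingers measure 117 mm over their backs; the gripper's body (75 mm by 190 mm) begins 51 mm behind the grasp point.
Start: joints at [1.024, 0.527, 1.433, -0, 1.181, -0.178], TCP at [0.225, 0.583, 0.292] pointing down, gripper open.
Joint ranges: [-3.08, 3.08], [-0.75, 2.2], [0.22, 2.44], [-1.43, 4.57], [0, 2.65], [-2.85, 2.85]. Speed limits (rad/s): [2.79, 2.79, 3.14, 3.14, 3.14, 3.14].

INTERFACE

Orientations are given as a unit quaternion [x, y, z, w].
In Python, from rig import robot gives the robot as it stands.
- The arm moves only by the tool carry_out, never from a script. Its argument "rows" is a list that holds one entry, the list of rows, each a list of 6 numbers: the shift along the tool's x, y, z in mm, then the turn, a rotation vector about the tool's x, y, z in units of 8 degrees (1.0 is 8 degrees). A call has 1 to 20 rows; each row is the pose to reach, as a shift and turn from the pose commanded when the call began, along the tool's axes at that moment; what a row does not reach only later rows make up. A row lasts 1/10 s, in which the tool goes at most 50 mm and 8.59 degrees, less where a joint would pass 70% of its speed; a pose out of reach is approached as far as the arm can. A call with a gripper value outside its range is refused whole. "fingers" is the opening, from 0 (shut) to 1 (fully open), set as the call begins (left out, the last holds). The fingers move at their own pace and stop on an object; "grip_force" is the grip in N (left out, the last holds). Time passes only in rows, so rows that repeat a pose let the fingers close. It gives the time, the measured TCP pose, the force and the opening at its end, in the units of the state.
- robot.get_obs(): the state, without advancing time (a new reading comes with each control period).
- robot.camera(name): name is "scene" or "top" or "wrist"; returns a dict with "color" (420x560x3 uint8, red, green, blue), "depth" (420x560 float32, m along the optical axis (not along the pixel's ray), 0 where there is no reading), "K" (3x3 intrinsics, pixels), "camera_from_world" (4x4, takes a point from world to camera coordinates). Camera axes: x right, y down, z forward; pixel columns grow to the right and rows downward; lengths in m; the calibration is good to about 2 mm. A picture is of the moment at which its call begins.
- robot.hand_in(): hands the job in, once; it reports no verdict.
The state is a dict: "time": time; "q": joint angles; "joint_velocities": joint speeds; "joint_torque": joint torques, N m; "position": TCP position; "tool_rot": TCP orientation; "ft_force": force on the tool from outside, world axes, zero at the start; "moment": the same for the moment, N m; "grip_width": finger opening in m.
Only numpy, scipy, OpenCV 4.12 (cv2) and the standard library are available. Lean on these libraries where they do the work, as an engineer would, in place of code of your own. Each camera call takes 0.05 s, during which the arm holds its last target. There are 200 camera calls.

## Working session

There is one attempt and no reset: what is moved stays moved. The work goes in short steps, Python scripts to look and compute and a tool call to move; the robot and the scene stay as the last step left them, time stands still between calls to the robot, and variables do not carry over. Pictures are saved under pics/ and viewed, on a budget of 10 in all, crops included, one or two more only if the job needs it, and the job is handed in when it is done.

Besides the shell and the picture viewer there is one more tool, called after "Emit:" by a JSON object that holds its "name" and its "arguments". carry_out: Moves the arm, as the interface text tells. Its arguments: {"type":"object","properties":{"rows":{"type":"array"},"fingers":{"type":"number"},"grip_force":{"type":"number"}},"required":["rows"]}

```bash
ls; mkdir -p pics; cat > h.py <<'E'
import numpy as np, cv2
from rig import robot
def snap(name,fn):
    c=robot.camera(name); cv2.imwrite('pics/'+fn+'.png',c['color'][:,:,::-1]); np.savez('pics/'+fn+'.npz',**c); return c
def back(c,u,v,z=None):
    K=c['K'];T=np.linalg.inv(c['camera_from_world']); r=np.array([(u-K[0,2])/K[0,0],(v-K[1,2])/K[1,1],1.])
    o=T[:3,3]; d=T[:3,:3]@r
    s=c['depth'][int(v),int(u)] if z is None else (z-o[2])/d[2]
    return o+s*d
E
python3 - <<'E'
from h import *
for n in ('top','scene'): c=snap(n,n+'0')
a=cv2.imread('pics/top0.png'); b=cv2.imread('pics/scene0.png')
cv2.imwrite('pics/both.png',cv2.resize(a,(800,600)))
o=robot.get_obs(); print({k:np.round(v,3) for k,v in o.items()})
E
```

```text
pics
{'time': np.float64(0.1), 'q': array([ 1.025,  0.528,  1.434, -0.   ,  1.181, -0.179]), 'joint_velocities': array([-0.001, -0.001, -0.004, -0.001, -0.002, -0.   ]), 'joint_torque': array([ -0.   , -44.098, -17.715,   0.064,   0.053,  -0.   ]), 'position': array([0.224, 0.583, 0.291]), 'tool_rot': array([ 0.183,  0.983, -0.001, -0.   ]), 'ft_force': array([ 0.801, -0.591,  0.54 ]), 'moment': array([ 0.026, -0.008, -0.019]), 'grip_width': np.float64(0.087)}
```

View pics/both.png

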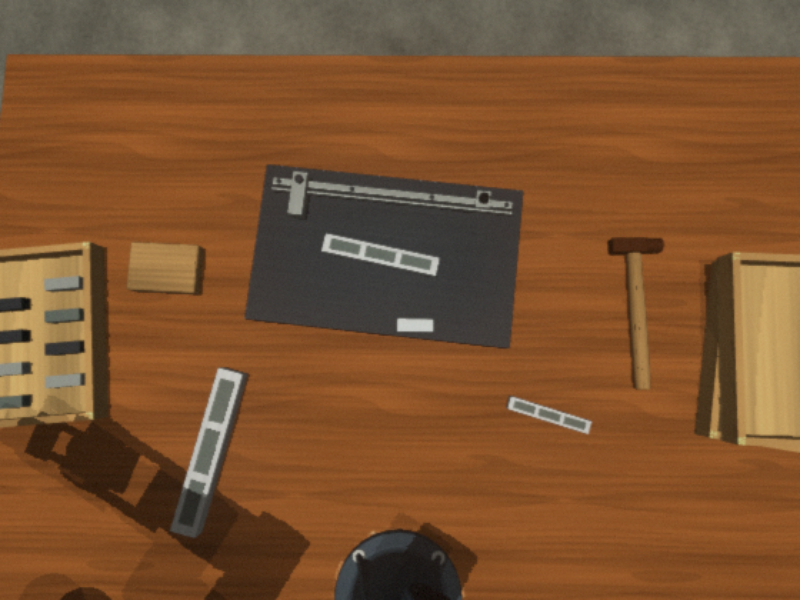

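The top view has the bed in the middle. The stop is at (297,193), near the left (+y) rail end, and the clip with the black knob is at (484,198). Three pieces could be the bar: large at (208,452), small at (550,415), and middle-sized on the bed at (380,254). The plain short_bar is at (415,325). I choose (380,254) and will check it in a close crop.

```bash
python3 - <<'E'
from h import *
a=cv2.imread('pics/top0.png')[110:250,165:375]
cv2.imwrite('pics/crop1.png',cv2.resize(a,None,fx=3.8,fy=3.8,interpolation=cv2.INTER_CUBIC))
c=dict(np.load('pics/top0.npz')); print(c['K'],c['camera_from_world'].round(3))
# bar mask: above bed (z .03-.05) via depth
h,w=c['depth'].shape; u,v=np.meshgrid(np.arange(w),np.arange(h)); K=c['K']; d=c['depth']
P=np.stack([(u-K[0,2])/K[0,0]*d,(v-K[1,2])/K[1,1]*d,d],-1); T=np.linalg.inv(c['camera_from_world']); W=P@T[:3,:3].T+T[:3,3]
np.save('pics/W0.npy',W)
z=W[...,2]; m=((z>.033)&(z<.048)&(d>0)).astype(np.uint8)
n,l,s,ce=cv2.connectedComponentsWithStats(m)
for i in range(1,n):
    if s[i,4]>25:
        p=W[l==i][:,:2]*1000; r=cv2.minAreaRect(p.astype(np.float32)); print(s[i],np.round(r[0],1),np.round(r[1],1),round(r[2],2),'z',W[l==i][:,2].mean().round(4))
m=((z>.010)&(z<.1)&(d>0)).astype(np.uint8)
n,l,s,ce=cv2.connectedComponentsWithStats(m)
i=l[int(300*.7),int(380*.7)]
r=cv2.minAreaRect((W[l==i][:,:2]*1000).astype(np.float32)); print('bed',r, 'z',np.median(z[l==i]))
E
```

```text
[[384.71662812   0.         275.65149002]
 [  0.         384.71662812 209.44888504]
 [  0.           0.           1.        ]] [[ 0.014 -1.    -0.017  0.007]
 [-0.993 -0.011 -0.119  0.488]
 [ 0.119  0.019 -0.993  0.907]
 [ 0.     0.     0.     1.   ]]
[201 120  15  32 292] [669.3 182.5] [25.7 76.5] 84.75 z 0.0444
[332 133  12  13 103] [ 663.6 -137.2] [25.5 30.3] 82.13 z 0.0386
[ 225  163   83   31 1090] [564.5  38.1] [199.4  33.2] 78.28 z 0.0395
[   0  169   68  130 1577] [423.6 599.6] [301.  160.8] 6.1 z 0.0434
[494 208  12 100 549] [ 381.1 -516.3] [ 20.2 229.2] 85.2 z 0.0422
[278 223  25  10 238] [444. -22.] [22.  57.7] 0.17 z 0.0393
[141 260  28  47 344] [306.7 301. ] [ 42.8 111.8] 76.74 z 0.0342
[121 306  34  68 478] [177.7 332.8] [ 43.1 160.1] 75.88 z 0.0343
[539 313  21   4  48] [ 252.3 -617.7] [48.   6.9] 87.26 z 0.0437
[249 389  59  12 175] [62.9  2. ] [ 19.9 132.6] 0.47 z 0.0404
bed ((570.6002197265625, 31.000503540039062), (460.76776123046875, 280.8640441894531), 84.33118438720703) z 0.01595459789527781
```

View pics/crop1.png

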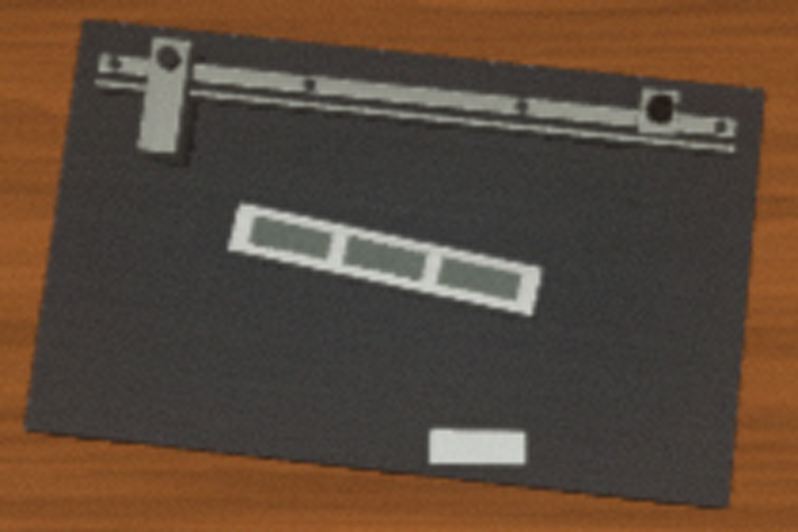

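The crop confirms the choice: the middle bar measures 199×33 mm, has three panels, and sits at crop (385,260). The sprung strip is the thin light line from (97,83) to (733,149), and the stop is at its left end. Next I'll compute the frames and the approach.

```bash
cat >> h.py <<'E'
from scipy.spatial.transform import Rotation as R
PSI=np.deg2rad(-5.67); C=np.array([570.6,31.0])
EX=np.array([np.cos(PSI),np.sin(PSI)]); EY=np.array([-np.sin(PSI),np.cos(PSI)])
def bed(p): d=np.asarray(p)[:2]-C; return np.array([d@EX,d@EY])
def world(bx,by): return C+bx*EX+by*EY
def plan(xy,z,psi):  # mm, mm, deg: tool y at 90+psi, pointing down
    o=robot.get_obs(); r0=R.from_quat(o['tool_rot']); p0=o['position']*1000
    a=np.deg2rad(psi); M=np.array([[-np.cos(a),-np.sin(a),0],[-np.sin(a),np.cos(a),0],[0,0,-1]]).T
    s=r0.inv().apply(np.array([xy[0],xy[1],z])-p0); t=(r0.inv()*R.from_matrix(M)).as_rotvec(degrees=True)/8
    print('row',np.round(s,1),np.round(t,3))
E
python3 - <<'E'
from h import *
from h import R as Rr
c=dict(np.load('pics/top0.npz')); W=np.load('pics/W0.npy')
px=lambda x,y:(165+(x+.5)/3.8-.5,110+(y+.5)/3.8-.5)
for n,x,y,z in [('stripL',97,86,.030),('stripR',733,152,.030),('strip mid',415,118,.03),('railfrontL',200,80,.03),('railfrontR',600,122,.03),('railbackmid',415,87,.03),('stopLfrontcorner',138,150,.046),('stopRfront',182,155,.046),('stopRback',191,42,.046),('barL',240,228,.04),('barR',530,292,.04),
 ('barFL',240,204,.04),('barFR',542,268,.04)]:
    w=back(c,*px(x,y),z)*1000; print(n,w[:2].round(1),bed(w).round(1))
m=(W[...,2]>.026)&(W[...,2]<.034)
b=np.array([bed(p*1000) for p in W[m]]); k=(b[:,0]>60)&(b[:,0]<130)&(abs(b[:,1])<120); print(np.histogram(b[k,0],np.arange(70,120,2)))
plan((524,31),170,-2.67); plan((524,31),92,-2.67)
E
```

```text
stripL [679.9 229.6] [ 89.2 208.4]
stripR [ 639. -187.] [  89.6 -210.2]
strip mid [660.   19.9] [90.  -2.2]
railfrontL [684.5 161.8] [100.5 141.4]
railfrontR [ 658.3 -100.8] [ 100.3 -122.5]
railbackmid [680.9  20.2] [110.8   0.2]
stopLfrontcorner [632.5 197.4] [ 45.1 171.7]
stopRfront [629.4 168.9] [ 44.9 143. ]
stopRback [704.6 165.5] [120.1 147.1]
barL [583.3 131.1] [  2.7 100.8]
barR [543.5 -55.2] [-18.4 -88.4]
barFL [599.  131.5] [ 18.4 102.8]
barFR [559.2 -62.8] [ -2.1 -94.4]
(array([ 0,  0,  0,  0,  0,  0,  0,  0,  0, 37, 77, 65,  6,  8, 42, 88, 79,
       71, 73, 71, 48,  0,  0,  0]), array([ 70,  72,  74,  76,  78,  80,  82,  84,  86,  88,  90,  92,  94,
        96,  98, 100, 102, 104, 106, 108, 110, 112, 114, 116, 118]))
row [-478.  -406.9  122. ] [-0.013 -0.004 -2.3  ]
row [-478.  -406.8  200. ] [-0.013 -0.004 -2.3  ]
```

Emit:
{"name": "carry_out", "arguments": {"rows": [[[-478,-407,120,0,0,-2.3],[-478,-407,120,0,0,-2.3],[-478,-407,120,0,0,-2.3],[-478,-407,120,0,0,-2.3],[-478,-407,120,0,0,-2.3],[-478,-407,120,0,0,-2.3],[-478,-407,120,0,0,-2.3],[-478,-407,120,0,0,-2.3],[-478,-407,120,0,0,-2.3],[-478,-407,120,0,0,-2.3],[-478,-407,120,0,0,-2.3],[-478,-407,120,0,0,-2.3],[-478,-407,120,0,0,-2.3],[-478,-407,120,0,0,-2.3],[-478,-407,120,0,0,-2.3],[-478,-407,120,0,0,-2.3],[-478,-407,120,0,0,-2.3],[-478,-407,120,0,0,-2.3]]], "fingers": 0}}

```text
time: 1.9
position: [0.5238, 0.0328, 0.1725]
tool_rot: [0.022, 1.0, 0.0, -0.0]
ft_force: [-0.0, -0.7, -0.3]
grip_width: 0.0004
```

```bash
python3 - <<'E'
from h import *
c=snap('wrist','w1'); cv2.imwrite('pics/w1b.png',cv2.resize(c['color'][:,:,::-1],(800,600)))
o=robot.get_obs(); print(o['time'],o['position'],o['tool_rot'],o['ft_force'],o['grip_width'])
plan((524,31),92,-2.67)
E
```

```text
1.95 [0.52394507 0.03266847 0.17253325] [2.24029735e-02 9.99749021e-01 1.99206902e-05 4.03563222e-05] [-0.4447748  -1.29382265 -0.11287692] 0.0005823703006082255
row [-0.1 -1.7 80.5] [0.    0.001 0.013]
```

View pics/w1b.png

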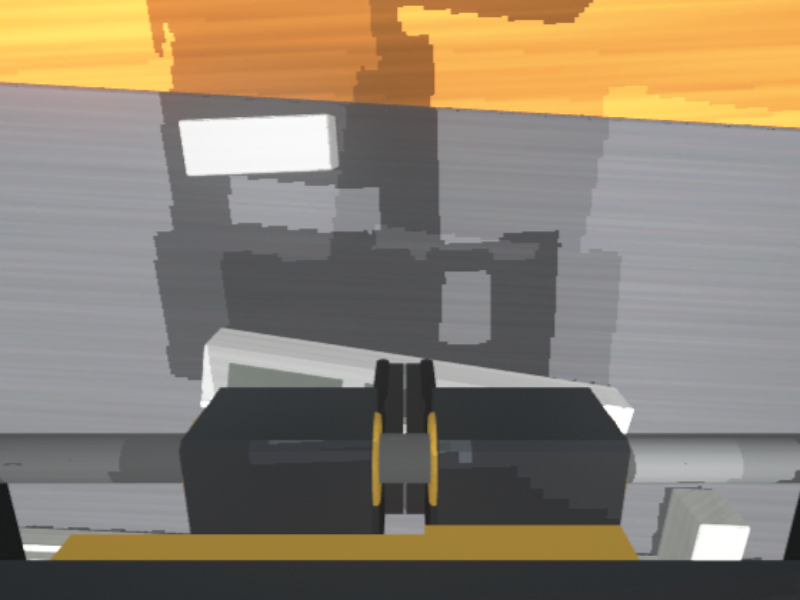

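The wrist view shows the closed fingers at (405,370), standing clear on the robot side of the bar, whose left and right ends are at (630,410) and (215,350). The short bar at (258,145) is out of the way, so I'll descend.

Emit:
{"name": "carry_out", "arguments": {"rows": [[[0,-2,40,0,0,0],[0,-2,65,0,0,0],[0,-2,80,0,0,0],[0,-2,80,0,0,0],[0,-2,80,0,0,0],[0,-2,80,0,0,0]]]}}

```text
time: 2.55
position: [0.5249, 0.0297, 0.0932]
tool_rot: [0.023, 1.0, -0.0, 0.001]
ft_force: [0.1, 0.3, 0.1]
grip_width: 0.0005
```

```bash
python3 - <<'E'
from h import *
o=robot.get_obs(); p=o['position']*1000; print(p,bed(p),o['ft_force'])
# target: travel along bed x ; tool center final ~ bed x 25
b=bed(p)
for d in (40,60): plan(world(b[0]+d,b[1]),p[2],-2.67)
E
```

```text
[524.89259485  29.73985936  93.21712813] [-45.35927851  -5.76980874] [0.14552974 0.31003254 0.08986353]
row [-39.9  -2.1   0.1] [-0.002  0.014  0.004]
row [-59.9  -3.2   0.1] [-0.002  0.014  0.004]
```

Emit:
{"name": "carry_out", "arguments": {"rows": [[[-4,0,0,0,0,0],[-7,0,0,0,0,0],[-10,-0.5,0,0,0,0],[-13,-0.5,0,0,0,0],[-16,-1,0,0,0,0],[-19,-1,0,0,0,0],[-22,-1,0,0,0,0],[-25,-1.2,0,0,0,0],[-28,-1.5,0,0,0,0],[-31,-1.6,0,0,0,0],[-34,-1.8,0,0,0,0],[-37,-2,0,0,0,0],[-40,-2.1,0,0,0,0],[-43,-2.3,0,0,0,0],[-46,-2.4,0,0,0,0],[-49,-2.6,0,0,0,0],[-52,-2.7,0,0,0,0],[-55,-2.9,0,0,0,0],[-58,-3,0,0,0,0],[-60,-3.1,0,0,0,0]]]}}

```text
time: 4.55
position: [0.5846, 0.0236, 0.0922]
tool_rot: [0.023, 1.0, -0.0, 0.0]
ft_force: [-1.4, 0.3, 1.0]
grip_width: 0.0006
```

```bash
cat >> h.py <<'E'
def barpose(fn):
    c=snap('top',fn); K=c['K'];d=c['depth'];h,w=d.shape;u,v=np.meshgrid(np.arange(w),np.arange(h))
    T=np.linalg.inv(c['camera_from_world']);W=np.stack([(u-K[0,2])/K[0,0]*d,(v-K[1,2])/K[1,1]*d,d],-1)@T[:3,:3].T+T[:3,3]
    o=robot.get_obs(); p=o['position']*1000; print('t',o['time'],'tool',p.round(1),'bed',bed(p).round(1),'F bed',(EX@o['ft_force'][:2]).round(2),(EY@o['ft_force'][:2]).round(2),'Fz',o['ft_force'][2].round(2))
    b=(W[...,:2]*1000-C)@np.stack([EX,EY],1); z=W[...,2]
    m=(z>.036)&(z<.0435)&(b[...,0]<96)&(b[...,0]>-60)&(abs(b[...,1])<170)&~((b[...,1]>143)&(b[...,0]>35))
    n,l,s,_=cv2.connectedComponentsWithStats(m.astype(np.uint8))
    for i in range(1,n):
        if s[i,4]>80:
            q=b[l==i]; r=cv2.minAreaRect(q.astype(np.float32)); print('comp',s[i,4],np.round(r[0],1),np.round(r[1],1),round(r[2],2),'by range',q[:,1].min().round(1),q[:,1].max().round(1))
    return c,b,z
E
python3 - <<'E'
from h import *
c,b,z=barpose('top1')
cv2.imwrite('pics/t1c.png',cv2.resize(c['color'][110:250,165:375,::-1],None,fx=3.8,fy=3.8,interpolation=cv2.INTER_CUBIC))
E
```

```text
t 4.6 tool [584.9  23.6  92.2] bed [15. -6.] F bed -1.27 -0.48 Fz -1.36
```

View pics/t1c.png

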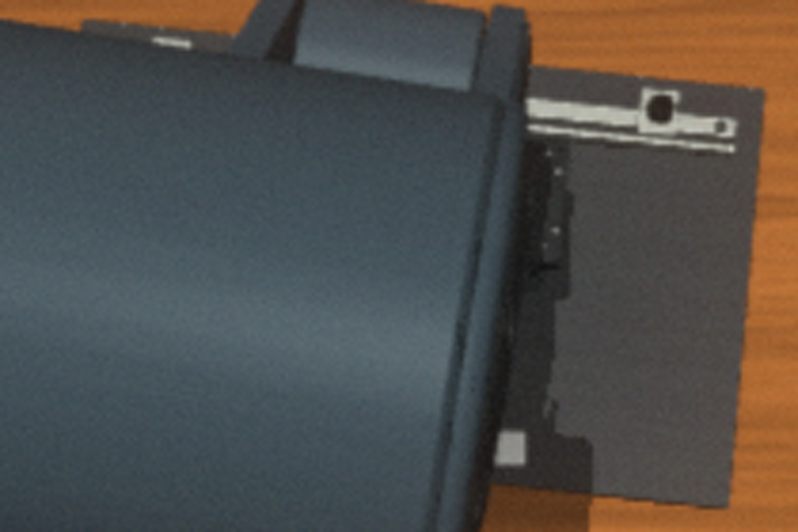

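The arm hides the bar in the top view, with only the rail's right end and the clip at (660,108) visible. I'll use the scene camera's depth instead.

```bash
sed -i "s/def barpose(fn):/def barpose(fn,cam='scene'):/; s/c=snap('top',fn); K/c=snap(cam,fn); K/" h.py
python3 - <<'E'
from h import *
c,b,z=barpose('s1')
cv2.imwrite('pics/s1b.png',cv2.resize(c['color'][:,:,::-1],(800,600)))
T=np.linalg.inv(c['camera_from_world']);print(T[:3,3],c['K'][0,0])
E
```

```text
t 4.65 tool [584.9  23.5  92.2] bed [15. -6.] F bed 0.09 -0.43 Fz -0.71
comp 1025 [40.3  9.8] [ 40.  199.3] 4.33 by range -90.0 110.0
[ 1.25353717 -0.16308238  0.78368257] 453.56504286300253
```

View pics/s1b.png

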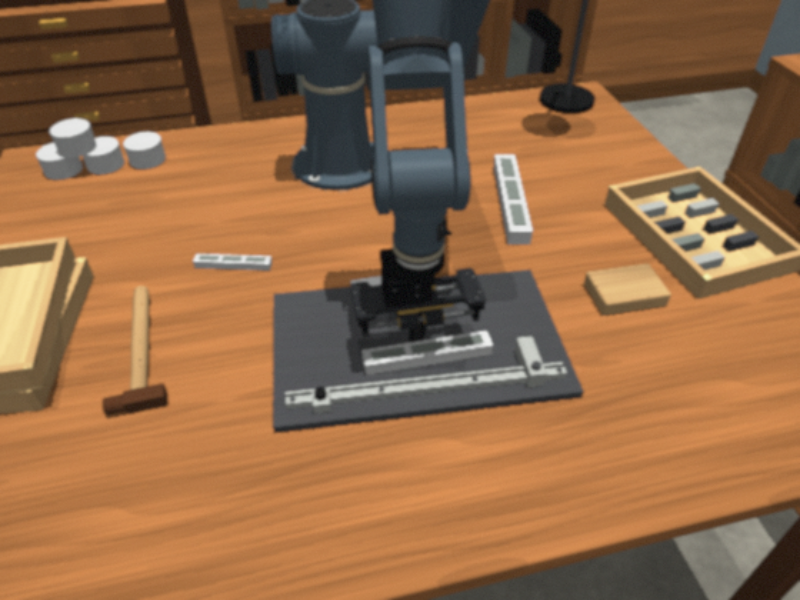

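The scene view shows the bar at (428,350), pushed squarely and turned about +4° relative to the rail, so its right end leads. The rail line runs from (290,398) to (565,370). I'll continue 20 mm, then shift outward to the far half.

Emit:
{"name": "carry_out", "arguments": {"rows": [[[-3,-0.1,0,0,0,0],[-6,-0.3,0,0,0,0],[-9,-0.5,0,0,0,0],[-12,-0.6,0,0,0,0],[-15,-0.8,0,0,0,0],[-18,-0.9,0,0,0,0],[-20,-1,0,0,0,0],[-20,-1,0,0,0,0],[-15,-1,0,0,0,0],[-12,-15,0,0,0,0],[-12,-35,0,0,0,0],[-12,-35,0,0,0,0],[-12,-35,0,0,0,0]]]}}

```text
time: 5.95
position: [0.5945, -0.0127, 0.0924]
tool_rot: [0.024, 1.0, 0.0, 0.0]
ft_force: [0.0, -0.3, -0.1]
grip_width: 0.0005
```

```bash
python3 - <<'E'
from h import *
c,b,z=barpose('s2')
E
```

```text
t 6.0 tool [594.4 -12.2  92.4] bed [ 28.  -40.6] F bed -0.16 -0.42 Fz 0.12
comp 1060 [62.  11.1] [ 36.  200.6] 5.48 by range -89.8 111.1
```

Emit:
{"name": "carry_out", "arguments": {"rows": [[[-2,5,0,0,0,0],[-4,6,0,0,0,0],[-6,6,0,0,0,0],[-8,6,0,0,0,0],[-10,6,0,0,0,0],[-12,6,0,0,0,0],[-12,6,0,0,0,0],[-12,6,0,0,0,0]]]}}

```text
time: 6.8
position: [0.6063, -0.0063, 0.0921]
tool_rot: [0.023, 1.0, 0.0, -0.001]
ft_force: [-2.5, 0.5, 0.7]
grip_width: 0.0004
```

Emit:
{"name": "carry_out", "arguments": {"rows": [[[-1,0,0,0,0,0],[-2,0,0,0,0,0],[-2,0,0,0,0,0]]]}}

```text
time: 7.1
position: [0.6087, -0.0066, 0.0921]
tool_rot: [0.023, 1.0, -0.0, -0.0]
ft_force: [-1.1, 0.4, -0.7]
grip_width: 0.0004
```

```bash
python3 - <<'E'
from h import *
c,b,z=barpose('s3')
E
```

```text
t 7.15 tool [608.7  -6.6  92.1] bed [ 41.6 -33.7] F bed -2.04 0.33 Fz -0.57
comp 1077 [61.6  9.9] [ 43.6 199.1] 6.67 by range -90.1 110.8
```

Emit:
{"name": "carry_out", "arguments": {"rows": [[[-0.5,0,0,0,0,0],[-1,0,0,0,0,0],[-1.5,0,0,0,0,0],[-1.5,0,0,0,0,0]]]}}

```text
time: 7.55
position: [0.6098, -0.0064, 0.0921]
tool_rot: [0.023, 1.0, 0.0, -0.001]
ft_force: [-3.5, 0.7, 0.1]
grip_width: 0.0003
```

Emit:
{"name": "carry_out", "arguments": {"rows": [[[-0.5,0,0,0,0,0],[-1,0,0,0,0,0],[-1,0,0,0,0,0]]]}}

```text
time: 7.85
position: [0.611, -0.0063, 0.0921]
tool_rot: [0.023, 1.0, 0.0, -0.0]
ft_force: [-3.3, 1.8, -0.6]
grip_width: 0.0005
```

Emit:
{"name": "carry_out", "arguments": {"rows": [[[-0.5,0,0,0,0,0],[-1,0,0,0,0,0],[-1,0,0,0,0,0]]]}}

```text
time: 8.15
position: [0.6126, -0.0067, 0.0922]
tool_rot: [0.023, 1.0, -0.0, 0.0]
ft_force: [-2.0, 1.9, -0.3]
grip_width: 0.0007
```

Emit:
{"name": "carry_out", "arguments": {"rows": [[[-0.5,0,0,0,0,0],[-1,0,0,0,0,0],[-1,0,0,0,0,0]]]}}

```text
time: 8.45
position: [0.6133, -0.0068, 0.0922]
tool_rot: [0.023, 1.0, 0.0, 0.0]
ft_force: [-2.5, 2.8, -0.3]
grip_width: 0.0007
```

Emit:
{"name": "carry_out", "arguments": {"rows": [[[-0.5,0,0,0,0,0],[-1,0,0,0,0,0],[-1,0,0,0,0,0]]]}}

```text
time: 8.75
position: [0.6138, -0.0067, 0.0922]
tool_rot: [0.023, 1.0, 0.0, -0.001]
ft_force: [-4.4, 0.8, -0.3]
grip_width: 0.0008
```

```bash
python3 - <<'E'
from h import *
c,b,z=barpose('s4')
E
```

```text
t 8.8 tool [613.8  -6.7  92.2] bed [ 46.7 -33.2] F bed -5.27 1.91 Fz -0.97
comp 1093 [70.9 10.1] [ 38.4 199.6] 2.33 by range -90.2 110.0
```

Emit:
{"name": "carry_out", "arguments": {"rows": [[[-0.5,0,0,0,0,0],[-0.5,0,0,0,0,0]]]}}

```text
time: 9.0
position: [0.6142, -0.0066, 0.0922]
tool_rot: [0.023, 1.0, 0.0, -0.001]
ft_force: [-4.6, 1.5, 0.2]
grip_width: 0.0003
```

Emit:
{"name": "carry_out", "arguments": {"rows": [[[-0.5,0,0,0,0,0],[-0.5,0,0,0,0,0]]]}}

```text
time: 9.2
position: [0.6145, -0.0066, 0.0922]
tool_rot: [0.023, 1.0, 0.0, -0.001]
ft_force: [-4.7, 2.9, 0.1]
grip_width: 0.0006
```

The push force levels off at about 5 N while the tool still creeps. That suggests the right end is on the packing and the bar is swinging about it. I'll shift outward and feel that end directly.

Emit:
{"name": "carry_out", "arguments": {"rows": [[[5,0,0,0,0,0],[6,-15,0,0,0,0],[6,-32,0,0,0,0],[6,-34,0,0,0,0],[3,-34,0,0,0,0],[2,-34,0,0,0,0],[2,-34,0,0,0,0]]]}}

```text
time: 9.9
position: [0.6118, -0.0406, 0.0922]
tool_rot: [0.023, 1.0, 0.0, 0.0]
ft_force: [0.0, -0.4, 0.3]
grip_width: 0.0005
```

```bash
python3 - <<'E'
from h import *
c,b,z=barpose('s5')
E
```

```text
t 9.95 tool [611.8 -40.4  92.2] bed [ 48.1 -67. ] F bed 0.64 -0.21 Fz 0.78
comp 1098 [73.1 10.4] [ 36.6 199.5] 1.35 by range -89.3 110.3
```

Emit:
{"name": "carry_out", "arguments": {"rows": [[[-1,0,0,0,0,0],[-1,0,0,0,0,0]]]}}

```text
time: 10.15
position: [0.612, -0.0403, 0.0921]
tool_rot: [0.023, 1.0, 0.0, -0.001]
ft_force: [-2.0, 0.1, 1.3]
grip_width: 0.0005
```

Emit:
{"name": "carry_out", "arguments": {"rows": [[[-0.5,0,0,0,0,0],[-1,0,0,0,0,0],[-1,0,0,0,0,0]]]}}

```text
time: 10.45
position: [0.6123, -0.0403, 0.0921]
tool_rot: [0.023, 1.0, 0.0, -0.002]
ft_force: [-5.9, 0.7, 2.7]
grip_width: 0.0007
```

Emit:
{"name": "carry_out", "arguments": {"rows": [[[-0.5,0,0,0,0,0],[-0.8,0,0,0,0,0],[-0.8,0,0,0,0,0]]]}}

```text
time: 10.75
position: [0.6125, -0.0404, 0.0921]
tool_rot: [0.023, 1.0, 0.0, -0.002]
ft_force: [-7.3, -0.3, 4.4]
grip_width: 0.0006
```

```bash
python3 - <<'E'
from h import *
c,b,z=barpose('s6')
E
```

```text
t 10.8 tool [612.5 -40.4  92.1] bed [ 48.8 -66.9] F bed -6.07 -0.16 Fz 5.2
comp 1108 [73.8 10.4] [ 37.4 199.7] 0.38 by range -89.5 110.2
```

Emit:
{"name": "carry_out", "arguments": {"rows": [[[-0.3,0,-0.2,0,0,0],[-0.6,0,-0.3,0,0,0],[-0.6,0,-0.3,0,0,0]]]}}

```text
time: 11.1
position: [0.6127, -0.0404, 0.0921]
tool_rot: [0.023, 1.0, 0.0, -0.003]
ft_force: [-6.6, 0.7, 3.7]
grip_width: 0.0006
```

Emit:
{"name": "carry_out", "arguments": {"rows": [[[-0.5,0,-0.2,0,0,0],[-1,0,-0.3,0,0,0],[-1,0,-0.3,0,0,0]]]}}

```text
time: 11.4
position: [0.613, -0.0405, 0.0921]
tool_rot: [0.023, 1.0, 0.001, -0.004]
ft_force: [-9.0, -1.3, 4.1]
grip_width: 0.0004
```

Emit:
{"name": "carry_out", "arguments": {"rows": [[[-0.4,0,0,0,0,0],[-0.4,0,0,0,0,0],[-0.4,0,0,0,0,0]]]}}

```text
time: 11.7
position: [0.613, -0.0404, 0.0922]
tool_rot: [0.023, 1.0, 0.001, -0.004]
ft_force: [-8.0, -0.3, 4.4]
grip_width: 0.0008
```

```bash
python3 - <<'E'
from h import *
o=robot.get_obs();print(o['ft_force'],bed(o['position']*1000))
# after backoff 8mm: bar left half, bar centre by~10, target by 10+45=55, face parallel to bed yaw
plan(world(38,55),92,-5.67)
E
```

```text
[-8.03193036 -0.34560511  4.42684381] [ 49.29889581 -66.88392338]
row [  4.9 122.3   0.3] [ 0.005 -0.061  0.377]
```

Emit:
{"name": "carry_out", "arguments": {"rows": [[[-0.5,0,0,0,0,0],[-0.9,0,0,0,0,0],[-0.9,0,0,0,0,0],[-0.9,0,0,0,0,0]]]}}

```text
time: 12.1
position: [0.6132, -0.0405, 0.0921]
tool_rot: [0.023, 1.0, 0.001, -0.005]
ft_force: [-9.9, -0.4, 5.4]
grip_width: 0.0004
```

Emit:
{"name": "carry_out", "arguments": {"rows": [[[6,0,0,0,0,0],[10,0,0,0,0,0],[10,40,0,0,0,0.2],[10,80,0,0,0,0.37],[10,115,0,0,0,0.37],[10,122,0,0,0,0.37],[10,122,0,0,0,0.37],[10,122,0,0,0,0.37]]]}}

```text
time: 12.9
position: [0.6138, 0.0807, 0.093]
tool_rot: [0.049, 0.999, -0.0, 0.001]
ft_force: [-0.3, -0.3, -0.3]
grip_width: 0.0008
```

```bash
python3 - <<'E'
from h import *
c,b,z=barpose('s7')
print(robot.get_obs()['tool_rot'])
plan(world(38,55),92,-5.67)
E
```

```text
t 12.95 tool [613.6  80.2  93. ] bed [38.  53.2] F bed 0.27 0.61 Fz -0.17
comp 1084 [73.7 10.5] [ 35.5 199.7] 1.35 by range -89.4 110.3
[ 4.96497259e-02  9.98766452e-01 -1.49377242e-04  6.75726368e-04]
row [-0.   1.8  1. ] [-0.002  0.01  -0.003]
```

Emit:
{"name": "carry_out", "arguments": {"rows": [[[-2,1,0.5,0,0,0],[-4,1,0.5,0,0,0],[-6,1,0.5,0,0,0],[-8,1,0.5,0,0,0],[-8,1,0.5,0,0,0]]]}}

```text
time: 13.45
position: [0.6212, 0.0812, 0.0923]
tool_rot: [0.049, 0.999, -0.0, -0.0]
ft_force: [-0.5, 0.1, -1.1]
grip_width: 0.0007
```

Emit:
{"name": "carry_out", "arguments": {"rows": [[[-0.5,0,0,0,0,0],[-1,0,0,0,0,0],[-1.5,0,0,0,0,0],[-1.5,0,0,0,0,0]]]}}

```text
time: 13.85
position: [0.6224, 0.0816, 0.0923]
tool_rot: [0.049, 0.999, 0.0, -0.0]
ft_force: [-1.2, 1.1, -0.6]
grip_width: 0.0007
```

Emit:
{"name": "carry_out", "arguments": {"rows": [[[-0.5,0,0,0,0,0],[-1,0,0,0,0,0],[-1,0,0,0,0,0]]]}}

```text
time: 14.15
position: [0.6234, 0.0815, 0.0923]
tool_rot: [0.049, 0.999, 0.0, -0.0]
ft_force: [-0.5, 1.6, -0.5]
grip_width: 0.0007
```

Emit:
{"name": "carry_out", "arguments": {"rows": [[[-0.5,0,0,0,0,0],[-1,0,0,0,0,0],[-1,0,0,0,0,0]]]}}

```text
time: 14.45
position: [0.6244, 0.0813, 0.0923]
tool_rot: [0.049, 0.999, 0.0, -0.0]
ft_force: [-1.3, 0.8, 0.5]
grip_width: 0.0005
```

Emit:
{"name": "carry_out", "arguments": {"rows": [[[-0.5,0,0,0,0,0],[-1,0,0,0,0,0],[-1,0,0,0,0,0]]]}}

```text
time: 14.75
position: [0.6248, 0.0812, 0.0922]
tool_rot: [0.049, 0.999, 0.0, -0.001]
ft_force: [-3.5, 0.9, 1.6]
grip_width: 0.0005
```

Emit:
{"name": "carry_out", "arguments": {"rows": [[[-0.5,0,0,0,0,0],[-1,0,0,0,0,0],[-1,0,0,0,0,0]]]}}

```text
time: 15.05
position: [0.6253, 0.0811, 0.0922]
tool_rot: [0.049, 0.999, -0.0, -0.002]
ft_force: [-5.4, 0.9, 2.9]
grip_width: 0.0006
```

Emit:
{"name": "carry_out", "arguments": {"rows": [[[-0.5,0,0,0,0,0],[-1,0,0,0,0,0],[-1,0,0,0,0,0]]]}}

```text
time: 15.35
position: [0.6255, 0.0811, 0.0922]
tool_rot: [0.049, 0.999, -0.0, -0.003]
ft_force: [-6.7, 0.4, 4.8]
grip_width: 0.0001
```

Emit:
{"name": "carry_out", "arguments": {"rows": [[[-0.5,0,0,0,0,0],[-1,0,0,0,0,0],[-1,0,0,0,0,0]]]}}

```text
time: 15.65
position: [0.6257, 0.081, 0.0922]
tool_rot: [0.049, 0.999, -0.0, -0.004]
ft_force: [-8.3, 0.4, 6.0]
grip_width: 0.0
```

```bash
python3 - <<'E'
from h import *
c,b,z=barpose('s8')
E
```

```text
t 15.7 tool [625.8  81.   92.2] bed [49.9 55.2] F bed -7.87 -0.23 Fz 6.5
comp 1112 [75.5 10.2] [199.7  39.2] 89.32 by range -89.7 110.1
```

Emit:
{"name": "carry_out", "arguments": {"rows": [[[-0.6,0,-0.5,0,0,0],[-1.2,0,-1,0,0,0],[-1.2,0,-1,0,0,0]]]}}

```text
time: 16.0
position: [0.6261, 0.081, 0.0923]
tool_rot: [0.049, 0.999, -0.0, -0.005]
ft_force: [-8.5, 1.4, 2.0]
grip_width: 0.0001
```

```bash
python3 - <<'E'
from h import *
o=robot.get_obs();print(o['ft_force'],bed(o['position']*1000))
E
```

```text
[-8.53468106  1.42632898  1.97755714] [50.27182825 55.22465117]
```

Emit:
{"name": "carry_out", "arguments": {"rows": [[[-0.4,0,0,0,0,0],[-0.9,0,-0.2,0,0,0],[-0.9,0,-0.2,0,0,0]]]}}

```text
time: 16.3
position: [0.6263, 0.081, 0.0923]
tool_rot: [0.049, 0.999, -0.0, -0.006]
ft_force: [-9.7, 0.7, 1.8]
grip_width: 0.0003
```

Emit:
{"name": "carry_out", "arguments": {"rows": [[[8,0,1,0,0,0],[12,-10,1,0,0,0],[12,-50,1,0,0,0],[12,-90,1,0,0,0],[12,-90,1,0,0,0],[8,-90,1,0,0,0],[5,-90,1,0,0,0],[3,-90,1,0,0,0]]]}}

```text
time: 17.1
position: [0.6168, -0.0079, 0.0922]
tool_rot: [0.048, 0.999, -0.0, -0.003]
ft_force: [-7.6, -2.3, 2.9]
grip_width: 0.0006
```

```bash
python3 - <<'E'
from h import *
c,b,z=barpose('s9')
E
```

```text
t 17.15 tool [616.8  -7.7  92. ] bed [ 49.8 -33.9] F bed -5.16 -2.94 Fz 1.46
comp 1111 [76.5 10.5] [ 36.9 199.9] 0.05 by range -89.5 110.5
```

Emit:
{"name": "carry_out", "arguments": {"rows": [[[-0.5,0,-0.3,0,0,0],[-1,0,-0.5,0,0,0],[-1,0,-0.5,0,0,0]]]}}

```text
time: 17.45
position: [0.6169, -0.0075, 0.092]
tool_rot: [0.048, 0.999, -0.0, -0.004]
ft_force: [-5.9, -1.6, 0.5]
grip_width: 0.0006
```

Emit:
{"name": "carry_out", "arguments": {"rows": [[[-0.3,0,0,0,0,0],[-0.6,0,-0.2,0,0,0],[-0.6,0,-0.2,0,0,0]]]}}

```text
time: 17.75
position: [0.6171, -0.0074, 0.0921]
tool_rot: [0.048, 0.999, -0.0, -0.005]
ft_force: [-6.2, -2.4, 1.0]
grip_width: 0.0004
```

```bash
python3 - <<'E'
from h import *
o=robot.get_obs();print(o['ft_force'],bed(o['position']*1000))
plan(world(38,-125),130,-5.67)
plan(world(75,-125),92,-5.67)
E
```

```text
[-6.18941586 -2.38509619  1.02608977] [ 50.02837574 -33.66439727]
row [ 12.7 -91.3 -37.8] [-0.004 -0.065  0.025]
row [-24.7 -91.4  -0.1] [-0.004 -0.065  0.025]
```

Emit:
{"name": "carry_out", "arguments": {"rows": [[[-0.7,0,-0.2,0,0,0],[-1.4,0,-0.4,0,0,0],[-1.4,0,-0.4,0,0,0]]]}}

```text
time: 18.05
position: [0.6174, -0.0075, 0.0922]
tool_rot: [0.048, 0.999, 0.0, -0.006]
ft_force: [-7.3, -2.7, -0.1]
grip_width: 0.0006
```

Emit:
{"name": "carry_out", "arguments": {"rows": [[[-0.4,0,-0.2,0,0,0],[-0.8,0,-0.2,0,0,0],[-0.8,0,-0.2,0,0,0]]]}}

```text
time: 18.35
position: [0.6176, -0.0074, 0.0922]
tool_rot: [0.048, 0.999, 0.0, -0.007]
ft_force: [-9.3, -3.3, 0.3]
grip_width: 0.0004
```

Emit:
{"name": "carry_out", "arguments": {"rows": [[[8,0,1,0,0,0],[17,0,2,0,0,0],[17,-40,2,0,0,0],[17,-80,2,0,0,0],[17,-91,2,0,0,0],[17,-91,2,0,0,0],[0,-91,2,0,0,0],[-18,-91,2,0,0,0],[-18,-91,2,0,0,0],[-18,-91,2,0,0,0]]]}}

```text
time: 19.35
position: [0.6311, -0.0997, 0.0917]
tool_rot: [0.048, 0.999, 0.0, -0.001]
ft_force: [-0.3, -0.5, -0.3]
grip_width: 0.0003
```

```bash
python3 - <<'E'
from h import *
c,b,z=barpose('s10')
cv2.imwrite('pics/s10b.png',cv2.resize(c['color'][170:310,180:420,::-1],None,fx=3.3,fy=3.3,interpolation=cv2.INTER_CUBIC))
plan(world(74,-115),92,-5.67)
E
```

```text
t 19.4 tool [630.5 -99.8  91.6] bed [  72.5 -124.2] F bed -0.68 0.12 Fz -1.33
comp 1083 [76.9 10.6] [199.2  35.7] 89.73 by range -89.1 110.2
row [-1.5  9.2 -0.4] [ 0.005 -0.014  0.015]
```

View pics/s10b.png

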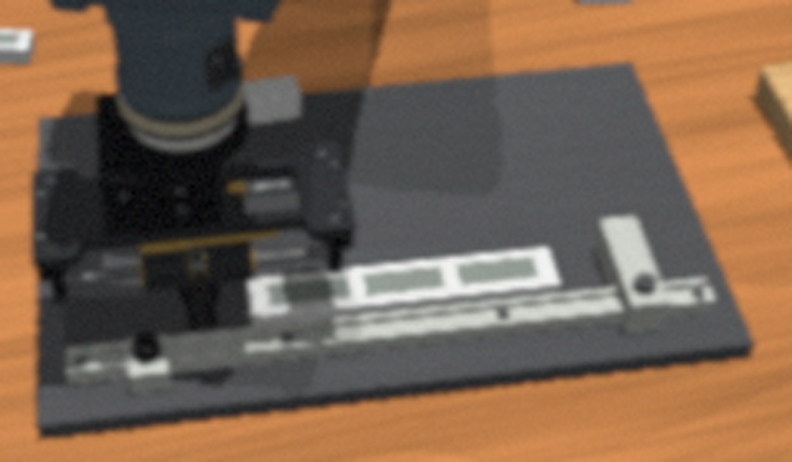

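The close view shows the bar parallel along the strip, from (250,295) to (560,265). The fingers are off its right end at (203,310), and the stop is at (630,255), about 37 mm beyond the left end. I'll push endways.

Emit:
{"name": "carry_out", "arguments": {"rows": [[[-1.5,6,0,0,0,0],[-1.5,11,0,0,0,0],[-1.5,14,0,0,0,0],[-1.5,17,0,0,0,0],[-1.5,19,0,0,0,0],[-1.5,21,0,0,0,0],[-1.5,23,0,0,0,0],[-1.5,25,0,0,0,0],[-1.5,27,0,0,0,0],[-1.5,29,0,0,0,0],[-1.5,31,0,0,0,0],[-1.5,33,0,0,0,0],[-1.5,35,0,0,0,0],[-1.5,37,0,0,0,0],[-1.5,39,0,0,0,0],[-1.5,41,0,0,0,0],[-1.5,43,0,0,0,0],[-1.5,45,0,0,0,0],[-1.5,47,0,0,0,0],[-1.5,48,0,0,0,0]]]}}

```text
time: 21.4
position: [0.6377, -0.0535, 0.0918]
tool_rot: [0.049, 0.999, 0.0, -0.0]
ft_force: [-1.5, -3.0, 0.4]
grip_width: 0.0002
```

```bash
python3 - <<'E'
from h import *
c,b,z=barpose('s11')
E
```

```text
t 21.45 tool [637.7 -53.3  91.9] bed [ 75.2 -77.3] F bed -0.96 -1.18 Fz 0.63
comp 1080 [77.5 25.1] [ 36.4 218.1] 0.21 by range -83.9 134.2
```

Emit:
{"name": "carry_out", "arguments": {"rows": [[[0,2,0,0,0,0],[0,3.5,0,0,0,0],[0,5,0,0,0,0],[0,6,0,0,0,0],[0,6,0,0,0,0]]]}}

```text
time: 21.95
position: [0.6383, -0.0475, 0.0918]
tool_rot: [0.049, 0.999, 0.0, -0.0]
ft_force: [-1.6, -2.0, 0.6]
grip_width: 0.0002
```

Emit:
{"name": "carry_out", "arguments": {"rows": [[[0,0.5,0,0,0,0],[0,1,0,0,0,0],[0,1.5,0,0,0,0],[0,1.5,0,0,0,0]]]}}

```text
time: 22.35
position: [0.6385, -0.0462, 0.0918]
tool_rot: [0.049, 0.999, 0.0, -0.0]
ft_force: [-0.7, -1.7, 0.3]
grip_width: 0.0004
```

```bash
python3 - <<'E'
from h import *
c,b,z=barpose('s12')
E
```

```text
t 22.4 tool [638.5 -46.2  91.9] bed [ 75.2 -70.1] F bed -1.22 -1.84 Fz 0.72
comp 1069 [77.1 32.9] [216.5  35.5] 89.75 by range -75.3 141.1
```

Emit:
{"name": "carry_out", "arguments": {"rows": [[[0,0.5,0,0,0,0],[0,1,0,0,0,0],[0,1.5,0,0,0,0],[0,2,0,0,0,0],[0,2,0,0,0,0]]]}}

```text
time: 22.9
position: [0.6387, -0.0441, 0.0919]
tool_rot: [0.049, 0.999, 0.0, -0.0]
ft_force: [-1.1, -2.4, 0.3]
grip_width: 0.0004
```

Emit:
{"name": "carry_out", "arguments": {"rows": [[[0,0.5,0,0,0,0],[0,1,0,0,0,0],[0,1,0,0,0,0]]]}}

```text
time: 23.2
position: [0.6388, -0.0432, 0.0918]
tool_rot: [0.049, 0.999, 0.0, 0.0]
ft_force: [-2.6, -2.5, 0.4]
grip_width: 0.0003
```

Emit:
{"name": "carry_out", "arguments": {"rows": [[[0,0.5,0,0,0,0],[0,1,0,0,0,0],[0,1,0,0,0,0]]]}}

```text
time: 23.5
position: [0.6389, -0.0422, 0.0919]
tool_rot: [0.049, 0.999, 0.0, 0.0]
ft_force: [-1.5, -2.2, 1.1]
grip_width: 0.0003
```

Emit:
{"name": "carry_out", "arguments": {"rows": [[[0,0.5,0,0,0,0],[0,1,0,0,0,0],[0,1,0,0,0,0]]]}}

```text
time: 23.8
position: [0.639, -0.0412, 0.0918]
tool_rot: [0.049, 0.999, 0.0, -0.0]
ft_force: [-2.0, -1.9, 0.1]
grip_width: 0.0004
```

Emit:
{"name": "carry_out", "arguments": {"rows": [[[0,0.5,0,0,0,0],[0,1,0,0,0,0],[0,1,0,0,0,0]]]}}

```text
time: 24.1
position: [0.6391, -0.0402, 0.0918]
tool_rot: [0.049, 0.999, 0.0, -0.0]
ft_force: [-1.6, -1.8, 0.2]
grip_width: 0.0006
```

Emit:
{"name": "carry_out", "arguments": {"rows": [[[0,0.5,0,0,0,0],[0,1,0,0,0,0],[0,1,0,0,0,0]]]}}

```text
time: 24.4
position: [0.6392, -0.0392, 0.0918]
tool_rot: [0.049, 0.999, 0.0, -0.0]
ft_force: [-1.6, -2.6, 0.4]
grip_width: 0.0005
```

```bash
python3 - <<'E'
from h import *
c,b,z=barpose('s13')
E
```

```text
t 24.45 tool [639.2 -39.2  91.8] bed [ 75.2 -63.1] F bed -1.72 -2.49 Fz 0.04
comp 1036 [76.8 36.8] [212.3  35.1] 89.63 by range -69.4 143.0
```

Emit:
{"name": "carry_out", "arguments": {"rows": [[[0,0.5,0,0,0,0],[0,1,0,0,0,0],[0,1,0,0,0,0]]]}}

```text
time: 24.75
position: [0.6392, -0.0385, 0.0918]
tool_rot: [0.049, 0.999, -0.0, -0.0]
ft_force: [-0.8, -3.2, 0.4]
grip_width: 0.0003
```

Emit:
{"name": "carry_out", "arguments": {"rows": [[[0,0.5,0,0,0,0],[0,1,0,0,0,0],[0,1,0,0,0,0]]]}}

```text
time: 25.05
position: [0.6393, -0.0384, 0.0919]
tool_rot: [0.049, 0.999, -0.001, -0.0]
ft_force: [-1.6, -5.5, 0.3]
grip_width: -0.0
```

Emit:
{"name": "carry_out", "arguments": {"rows": [[[0,0.5,0,0,0,0],[0,1,0,0,0,0],[0,1,0,0,0,0]]]}}

```text
time: 25.35
position: [0.6393, -0.0383, 0.0919]
tool_rot: [0.049, 0.999, -0.002, -0.0]
ft_force: [-2.4, -8.8, 0.4]
grip_width: 0.0004
```

Emit:
{"name": "carry_out", "arguments": {"rows": [[[0,0.4,0,0,0,0],[0,0.4,0,0,0,0]]]}}

```text
time: 25.55
position: [0.6393, -0.0382, 0.0919]
tool_rot: [0.049, 0.999, -0.002, -0.0]
ft_force: [-3.9, -10.0, 0.6]
grip_width: 0.0006
```

Emit:
{"name": "carry_out", "arguments": {"rows": [[[0,-6,0,0,0,0],[0,-15,0,0,0,0],[0,-20,0,0,0,0],[20,-20,0,0,0,0],[40,-20,0,0,0,0],[40,-20,0,0,0,0],[40,-20,0,0,0,0]]]}}

```text
time: 26.25
position: [0.5985, -0.052, 0.0921]
tool_rot: [0.049, 0.999, 0.0, 0.001]
ft_force: [0.1, 0.2, -0.8]
grip_width: 0.0005
```

```bash
sed -i 's/&~((b\[...,1\]>143)&(b\[...,0\]>35))//' h.py; python3 - <<'E'
from h import *
c,b,z=barpose('s14')
cv2.imwrite('pics/s14b.png',cv2.resize(c['color'][200:300,250:420,::-1],None,fx=4.7,fy=4.7,interpolation=cv2.INTER_CUBIC))
# bar edges: robot-side edge / rail-side edge bed x per by bin, top-face points
m=(z>.034)&(z<.0435)&(b[...,0]>50)&(b[...,0]<100)
for y in range(-40,141,20):
    q=b[m&(abs(b[...,1]-y)<8)]
    if len(q): print(y,len(q),np.percentile(q[:,0],[2,50,98]).round(1))
plan(world(40,5),92,-5.67)
E
```

```text
t 26.3 tool [599.2 -52.2  92.2] bed [ 36.7 -79.9] F bed -0.11 0.1 Fz -0.15
comp 1103 [70.7 51.3] [203.9  47.7] 89.75 by range -50.7 153.4
-40 96 [60.4 77.4 92.9]
-20 94 [60.9 78.8 92.3]
0 96 [59.7 78.4 93.1]
20 93 [60.6 78.  92.8]
40 94 [61.2 78.9 93. ]
60 96 [60.6 78.3 93.4]
80 94 [59.9 79.1 93.1]
100 88 [60.8 78.9 92.1]
120 89 [60.8 79.6 92.7]
140 91 [61.7 78.7 92.9]
row [-3.3 84.9  0.2] [-0.001  0.019  0.003]
```

View pics/s14b.png

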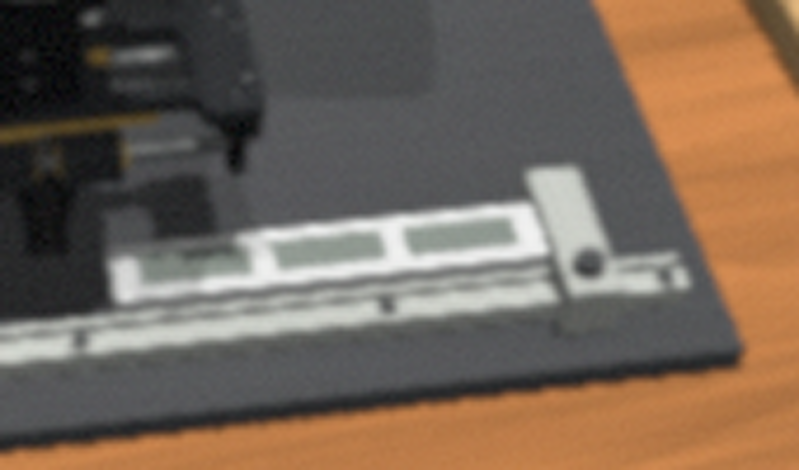

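The bar's left end now touches the stop at (545,235) and it lies along the strip; the depth profile of both edges is straight within 1 mm. I'll re-press both halves to confirm it is still home.

Emit:
{"name": "carry_out", "arguments": {"rows": [[[0,45,0,0,0,0],[-2,85,0,0,0,0],[-5,88,0,0,0,0],[-8,88,0,0,0,0],[-10,88,0,0,0,0],[-11,88,0,0,0,0],[-12,88,0,0,0,0],[-12,88,0,0,0,0]]]}}

```text
time: 27.1
position: [0.6185, 0.0335, 0.0918]
tool_rot: [0.05, 0.999, -0.0, 0.0]
ft_force: [1.0, 0.8, -0.3]
grip_width: 0.0001
```

Emit:
{"name": "carry_out", "arguments": {"rows": [[[-0.5,0,0,0,0,0],[-1,0,0,0,0,0],[-1.5,0,-0.3,0,0,0],[-1.5,0,-0.3,0,0,0]]]}}

```text
time: 27.5
position: [0.6199, 0.0344, 0.0923]
tool_rot: [0.049, 0.999, -0.0, 0.0]
ft_force: [-0.1, -0.1, -0.9]
grip_width: 0.0002
```

Emit:
{"name": "carry_out", "arguments": {"rows": [[[-0.5,0,0,0,0,0],[-1,0,-0.5,0,0,0],[-1,0,-0.5,0,0,0]]]}}

```text
time: 27.8
position: [0.6203, 0.0344, 0.0925]
tool_rot: [0.049, 0.999, 0.0, -0.001]
ft_force: [-1.6, 0.3, -0.9]
grip_width: 0.0003
```

Emit:
{"name": "carry_out", "arguments": {"rows": [[[-0.7,0,0,0,0,0],[-1.4,0,-0.2,0,0,0],[-2,0,-0.3,0,0,0],[-2,0,-0.3,0,0,0]]]}}

```text
time: 28.2
position: [0.6208, 0.0344, 0.0925]
tool_rot: [0.049, 0.999, 0.0, -0.003]
ft_force: [-6.1, 0.0, 2.0]
grip_width: 0.0003
```

Emit:
{"name": "carry_out", "arguments": {"rows": [[[-0.7,0,-0.2,0,0,0],[-1.4,0,-0.3,0,0,0],[-1.4,0,-0.3,0,0,0]]]}}

```text
time: 28.5
position: [0.6211, 0.0343, 0.0925]
tool_rot: [0.049, 0.999, 0.0, -0.004]
ft_force: [-6.9, 0.7, 2.4]
grip_width: 0.0004
```

Emit:
{"name": "carry_out", "arguments": {"rows": [[[-0.7,0,-0.2,0,0,0],[-1.2,0,-0.4,0,0,0],[-1.2,0,-0.4,0,0,0]]]}}

```text
time: 28.8
position: [0.6214, 0.0343, 0.0926]
tool_rot: [0.049, 0.999, 0.0, -0.005]
ft_force: [-8.1, 0.2, 2.7]
grip_width: 0.0003
```

Emit:
{"name": "carry_out", "arguments": {"rows": [[[8,0,1,0,0,0],[13,0,1.5,0,0,0],[13,40,1.5,0,0,0],[13,80,1.5,0,0,0],[13,84,1.5,0,0,0],[10,84,1.5,0,0,0],[7,84,1.5,0,0,0],[5,84,1.5,0,0,0],[4,84,1.5,0,0,0],[4,84,1.5,0,0,0]]]}}

```text
time: 29.8
position: [0.6286, 0.1168, 0.0919]
tool_rot: [0.05, 0.999, -0.0, -0.001]
ft_force: [-3.7, -0.4, 2.3]
grip_width: 0.0002
```

Emit:
{"name": "carry_out", "arguments": {"rows": [[[-0.7,0,0,0,0,0],[-1.4,0,-0.3,0,0,0],[-1.4,0,-0.3,0,0,0]]]}}

```text
time: 30.1
position: [0.629, 0.1169, 0.0918]
tool_rot: [0.049, 0.999, -0.001, -0.003]
ft_force: [-6.1, -1.8, 2.7]
grip_width: 0.0005
```

Emit:
{"name": "carry_out", "arguments": {"rows": [[[-0.7,0,-0.2,0,0,0],[-1.4,0,-0.4,0,0,0],[-1.8,0,-0.6,0,0,0],[-1.8,0,-0.6,0,0,0]]]}}

```text
time: 30.5
position: [0.6294, 0.1169, 0.0919]
tool_rot: [0.049, 0.999, -0.001, -0.004]
ft_force: [-7.2, -1.3, 2.6]
grip_width: 0.0005
```

Emit:
{"name": "carry_out", "arguments": {"rows": [[[8,0,1,0,0,0],[25,-10,1.5,0,0,0],[25,-50,1.5,0,0,0],[25,-100,1.5,0,0,0],[25,-150,1.5,0,0,0],[25,-180,1.5,0,0,0],[25,-180,1.5,0,0,0],[25,-180,1.5,0,0,0]]]}}

```text
time: 31.3
position: [0.5912, -0.0603, 0.0919]
tool_rot: [0.05, 0.999, -0.0, 0.001]
ft_force: [0.3, 0.1, -0.6]
grip_width: 0.0006
```

```bash
python3 - <<'E'
from h import *
c,b,z=barpose('s15')
plan(world(75,-85),92,-5.67)
E
```

```text
t 31.35 tool [590.9 -59.1  91.7] bed [ 29.1 -87.7] F bed -0.18 0.41 Fz 0.46
comp 1121 [76.6 57.1] [ 45.8 217.3] 3.04 by range -50.9 165.6
row [-45.9   2.7  -0.2] [ 0.     0.014 -0.   ]
```

Emit:
{"name": "carry_out", "arguments": {"rows": [[[-25,0,0,0,0,0],[-45,0,0,0,0,0],[-45,0,0,0,0,0],[-45,8,0,0,0,0],[-45,15,0,0,0,0],[-45,20,0,0,0,0],[-45,22,0,0,0,0],[-45,23,0,0,0,0],[-45,24,0,0,0,0],[-45,24,0,0,0,0]]]}}

```text
time: 32.35
position: [0.6374, -0.0398, 0.0916]
tool_rot: [0.049, 0.999, -0.0, 0.0]
ft_force: [-0.6, -0.3, -0.3]
grip_width: 0.0004
```

Emit:
{"name": "carry_out", "arguments": {"rows": [[[0,0.5,0,0,0,0],[0,1,0,0,0,0],[0,1.5,0,0,0,0],[0,1.5,0,0,0,0]]]}}

```text
time: 32.75
position: [0.6375, -0.0384, 0.0915]
tool_rot: [0.049, 0.999, -0.0, -0.0]
ft_force: [-1.0, -1.3, 0.2]
grip_width: 0.0004
```

Emit:
{"name": "carry_out", "arguments": {"rows": [[[0,0.5,0,0,0,0],[0,1,0,0,0,0],[0,1,0,0,0,0]]]}}

```text
time: 33.05
position: [0.6376, -0.0383, 0.0916]
tool_rot: [0.049, 0.999, -0.001, -0.0]
ft_force: [-0.7, -3.2, -0.9]
grip_width: 0.0003
```

Emit:
{"name": "carry_out", "arguments": {"rows": [[[0,0.6,0,0,0,0],[0,1.2,0,0,0,0],[0,1.8,0,0,0,0],[0,1.8,0,0,0,0]]]}}

```text
time: 33.45
position: [0.6377, -0.0381, 0.0916]
tool_rot: [0.049, 0.999, -0.002, -0.0]
ft_force: [-2.3, -9.3, 0.7]
grip_width: 0.0004
```

Emit:
{"name": "carry_out", "arguments": {"rows": [[[0,-6,0,0,0,0],[0,-18,0,0,0,0],[15,-25,-15,0,0,0],[50,-25,-50,0,0,0],[90,-25,-90,0,0,0],[130,-50,-130,0,0,0],[150,-90,-150,0,0,0],[150,-130,-150,0,0,0],[150,-180,-150,0,0,0],[150,-230,-150,0,0,0],[150,-250,-150,0,0,0],[150,-250,-150,0,0,0],[150,-250,-150,0,0,0],[150,-250,-150,0,0,0]]]}}

```text
time: 34.85
position: [0.4637, -0.268, 0.2413]
tool_rot: [0.049, 0.999, 0.001, -0.0]
ft_force: [-0.3, 1.0, 0.3]
grip_width: 0.0006
```

```bash
python3 - <<'E'
from h import *
c,b,z=barpose('t16','top')
cv2.imwrite('pics/t16b.png',cv2.resize(c['color'][100:250,160:380,::-1],None,fx=3.6,fy=3.6,interpolation=cv2.INTER_CUBIC))
m=(z>.034)&(z<.0435)&(b[...,0]>50)&(b[...,0]<100)
for y in range(-40,141,30):
    q=b[m&(abs(b[...,1]-y)<8)]
    if len(q): print(y,len(q),np.percentile(q[:,0],[2,50,98]).round(1))
E
```

```text
t 34.9 tool [ 463.9 -267.9  241.4] bed [ -76.7 -307.9] F bed 0.81 -0.71 Fz -0.56
comp 1025 [75.6 51.3] [ 37.7 205.7] 1.96 by range -51.8 153.4
-40 85 [60.3 74.3 90.6]
-10 83 [60.5 74.8 89.7]
20 82 [60.  75.  91.5]
50 84 [60.1 75.1 91.2]
80 78 [60.1 75.7 90.3]
110 83 [59.9 74.9 90.3]
140 84 [59.9 75.1 91.3]
```

View pics/t16b.png

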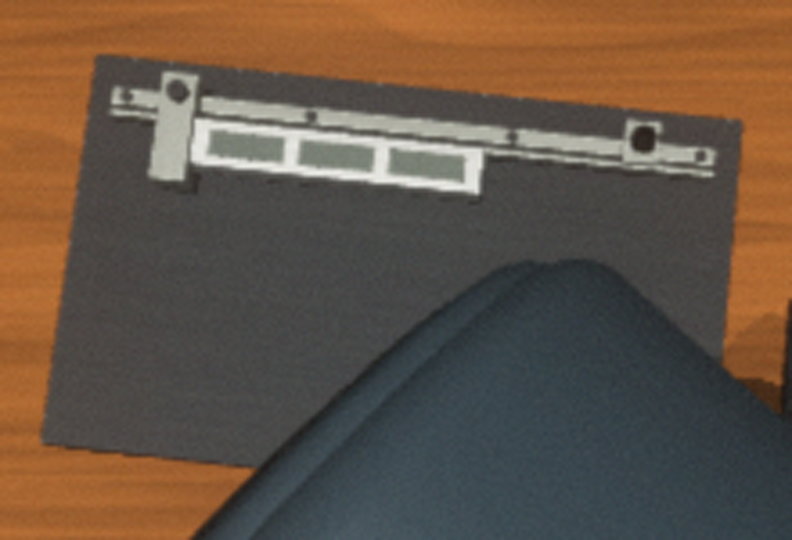

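The final view shows the bar from (195,140) to (480,175), flush along the strip with its left end on the stop. The robot is clear, so I'll hand in.

```bash
python3 -c "
from rig import robot
print(robot.hand_in())"
```

```text
the job is handed in; nothing more can be done
None
```

The bar is flush along the rail with its left end seated on the stop block, and I handed the job in at about 35 s with the arm clear of everything.

**What I did:** I used the middle-sized bar. The first pushes were just off its middle on the half away from the stop, to bring it near the rail. I then pressed that half until its end was home, at about 10 N. Next I pressed the stop-side half to about 10 N and re-pressed the far half to about 10 N. The endways push met the stop sharply and was held at about 10–11 N. Afterwards I re-pressed both halves and the end.

**Last checks:**
- **Flush:** on the re-press, both halves met solid resistance within about 0.5 mm of where they first came home. Top-camera depth gives the robot-side edge straight and parallel to the bed within about 0.6 mm.
- **Seated:** the end contact was rigid at the same place as before, within 0.1 mm.
- **Force:** the largest reading was about 11 N. Force was only read at the end of each move, so brief peaks in between were not seen.

**Where it fell short or disagreed:**
- The re-presses after the endways push reached only about 8 N on each half, a little under the 10 N asked.
- Pressing also put up to about 6 N downward on the bar, which I reduced by raising the tool slightly.
- A fit of the bar's outline in the last picture read about 2° of tilt. I put that down to nearby parts caught in the outline, since the edge profile and the presses both show it parallel.

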